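# Draw the filter cartridge from the bench air unit and hold it over the tray

### The arm

A 7-joint arm with a two-finger parallel gripper is mounted at the origin on a cart in front of the work surface, level with it; the furniture and walls round the work are solid. World frame = base frame: x ahead of the robot, y to its left, z up, the work surface at z = 0. Lengths are in m, angles in rad, forces in N, time in s.
With the tool pointing down it reaches from about 0.425 to 0.875 m from the base axis. Payload 4.7 kg.
Tool frame: the origin (TCP) lies on the centre line of the jaws, within the pads' length; the fingertips stand 19 mm ahead of it and the grasp point (between the pads) is the TCP; x points along the fingers, z is the direction in which the jaws open and shut, and the axes are right-handed (so a half turn about x gives the same grasp; the last joint's range is limited). The gripper opens to 87 mm and grips with 3 to 60 N. Pads are 19 mm wide; open, the fingers measure 117 mm over their backs; the gripper's body (75 mm by 190 mm) begins 51 mm behind the grasp point.
Start: joints at [-1.183, 0.321, -0.07, 1.45, 0.023, 1.371, -0.057], TCP at [0.237, 0.605, 0.242] pointing down, gripper open.
Joint ranges: [-2.86, 2.86], [-0.3, 2.09], [-1.38, 1.24], [0.06, 2.45], [-1.56, 4.7], [0.09, 2.05], [-2.69, 2.69]. Speed limits (rad/s): [2.57, 2.57, 3.14, 3.14, 3.14, 3.14, 3.14].

### API

Orientations are given as a rotation vector (axis times angle).
In Python, from bench import get_state, get_image, camera_info, close_job gives the robot as it stands.
- The arm moves only by the tool jog_arm, never from a script. Its argument "targets" is a list of rows, each a list of 7 numbers: the turn, a rotation vector about the tool's x, y, z in degrees, then the shift along the tool's x, y, z in cm, then the finger opening in cm, from 0 to 8.7. In form: [[wx, wy, wz, tx, ty, tz, jaw], ...]. A call has 1 to 10 rows; each row shifts and turns the commanded pose from where the row before left it, along the tool's axes as they then stand; what a row does not reach is not made up. A row lasts 1/8 s, in which the tool goes at most 62.5 mm and 10.7 degrees, less where a joint would pass 70% of its speed; a pose out of reach is approached as far as the arm can. A call is refused whole if a number of a shift passes 6.25 or a number of a turn 10.7, either way. A call with a gripper value outside its range is refused whole. The fingers move at their own pace and stop on an object; "squeeze" is the grip in N (left out, the last holds). Time passes only in rows, so rows that do not move let the fingers close. It gives the time, the measured TCP pose, the force and the opening at its end, in the units of the state.
- get_state(): the state, without advancing time (a new reading comes with each control period).
- get_image(name): name is "side" or "top" or "wrist"; returns (picture, depth): 480x640x3 uint8, red, green, blue; 480x640 float32, m along the optical axis (not along the pixel's ray), 0 where there is no reading.
- camera_info(name): a dict with "intrinsics" (3x3 intrinsics, pixels), "k1" (the pictures are not rectified: a ray, as slopes to the right and down, at radius r is drawn at 1 + k1 r^2 times it, then the intrinsics apply), "world_from_camera" (4x4, takes a point from camera to world coordinates); the wrist camera has in their place "mount" (4x4, takes a point from camera to tool coordinates, whose origin is the TCP and whose axes are the tool frame's). Camera axes: x right, y up, looking along -z (the intrinsics and any distortion apply to the point x, -y, -z); pixel columns grow to the right and rows downward; lengths in m; the calibration is good to about 2 mm. A picture is of the moment at which its call begins: read the wrist's pose just before it. camera_info takes no time and is no camera call.
- close_job(): hands the job in, once; it reports no verdict.
The state is a dict: "time": time; "joint_positions": joint angles; "qd": joint speeds; "joint_torque": joint torques, N m; "position": TCP position; "tool_rot": TCP orientation; "ft_force": force on the tool from outside, world axes, zero at the start; "torque": the same for the moment, N m; "grip_width": opening from 0.0 (shut) to 1.0 (fully open).
Only numpy, scipy, OpenCV 4.12 (cv2) and the standard library are available. Lean on these libraries where they do the work, as an engineer would, in place of code of your own. Each camera call takes 0.05 s, during which the arm holds its last target.

### The job

On the bench air-filter unit, press the red button (stop) fully and let it up, then press the yellow button (vent) fully, one at a time, and never press the green one (start). Then swing the blue cover flap up until it stands open, draw the orange filter cartridge straight up out of the well beneath, and finish while still holding it upright and still in the gripper, centred over the white tray with its underside at least 5 cm above the tray's rim; leave the flap open, and do not move the tray or disturb the other things on the bench.

Things in the scene. Friction and masses are not known exactly. Their poses are not given: they have to be found in the camera images.
- unit: air-filter unit fixed to the bench. Origin at bench level under the centre of its well; x points from its front (the flap's tab side) to its hinge side, z up. Footprint x -60 to 60, y -106 to 50 mm, 82 mm high. Well: open on top, inner 110 (x) x 90 (y) mm, floor 12 mm and rim 82 mm above the bench. The grey block on its right (y -50 to -106 mm) is the button deck.
- red_top (a point): centre of the top face of the red round button (cap 22 mm across, presses straight down 6 mm, spring about 4 N when fully down). The three buttons stand in a row along the unit's x on the button deck, 40 mm apart; which colour is at which place changes.
- yellow_top (a point): centre of the top face of the yellow button, otherwise like the red
- green_top (a point): centre of the top face of the green button, otherwise like the red; not to be pressed
- red (a joint): travel of the red button, 0 = up, 0.006 m = fully down
- yellow (a joint): travel of the yellow button, likewise
- green (a joint): travel of the green button, likewise
- flap (a joint): angle of the cover flap, 0 = closed (flat on the well), grows as its front edge swings up, about 1.57 = upright, end stop at 1.95 rad. The hinge is stiff (about 0.16 Nm of friction), so the flap stays wherever it is left.
- flap_hinge (a point): middle of the flap's hinge line, which runs along the unit's y at the rear edge of the well, 85 mm above the bench. The flap is a plate 122 mm long from the hinge to its front edge, 100 mm wide, 6 mm thick.
- flap_tab (a point): grip point on the black tab that sticks out from the middle of the flap's front edge, in the flap's plane: tab 20 mm wide (along the unit's y), 8 mm thick, 34 mm long beyond the edge; this point is on its centre line, 142 mm from the hinge line, 20 mm beyond the edge. The closed flap's tab overhangs the unit's front, free beneath; it can be pinched from above across its width.
- filter_mid (a point): centre of the orange filter cartridge (loose, about 0.12 kg), half-way up its 66 mm height. Body 24 (x) x 84 (y) x 40 mm high; centred on top of it a grip block 14 (x) x 32 (y) mm, 26 mm high. While seated its axes are parallel to the unit's, z up.
- tray_mid (a point): centre of the inner floor of the white tray (100 x 140 mm, 30 mm high, loose), 2 mm above the bench
- filter: the same cartridge; origin at the centre of its underside, 33 mm below filter_mid. It stands on the well's floor, 8 mm in front of the well's centre, between four guide ribs (up to 48 mm above the bench; 2 mm play in x, 3 mm in y); its top is 4 mm below the rim. It must rise about 70 mm to clear the well.
- tray: the white tray; origin at the centre of its underside
- lens_case: bystander: upright black cylinder with grey cap, 37 mm across, 62 mm high; origin under its centre
- petri: bystander: red petri dish, 58 mm across, 14 mm high; origin under its centre. A tall covered microscope on a round base stands behind it, from about 0.53 m ahead of the robot on, y -0.15 to 0.4 m: keep the arm clear of it
- eyepiece: bystander: upright black eyepiece, 38 mm across, 52 mm high; origin under its centre

How it is judged:
On the way, in this order (a step that is already met when the one before it is completed fails the run):
1. the red button is pressed down (at least 4 of its 6 mm) (value of joint red above 0.004 m), for 0.05 s.
2. red is let up again (value of joint red below 0.002 m), for 0.05 s.
3. then the yellow button is pressed down (at least 4 of its 6 mm) (value of joint yellow above 0.004 m), for 0.05 s.
4. the flap is swung open beyond 1.2 rad (value of joint flap above 1.2 rad), for 0.2 s.
5. the cartridge is drawn up out of the well, held by the fingers (contact force between the fingers and filter above 1 N and z of filter_mid in the frame of unit above 0.118 m), for 0.2 s.
At the end, for the whole second after the job is handed in: the fingers hold the cartridge with its centre within 35 mm (horizontally) of the tray's centre and at least 0.11 m above the bench (underside about 5 cm or more above the tray's rim), upright within 0.25 rad, still, touching neither tray nor unit, and the flap stands open beyond 1.2 rad (contact force between the fingers and filter above 1 N and height (world z) of filter_mid above 0.11 m and horizontal distance between filter_mid and tray_mid below 0.035 m and angle between filter_mid's own z axis and vertical below 0.25 rad and linear speed of filter below 0.03 m/s and contact force between filter and tray below 0.05 N and contact force between filter and unit below 0.05 N and value of joint flap above 1.2 rad); the arm keeps its last pose, push and grip.
It fails at once if the green button is pressed (over 3 mm) (value of joint green above 0.003 m).
It fails at once if red and yellow are down together (value of joint each of red, yellow above 0.003 m).
It fails at once if the tray is shifted by over 20 mm (distance of tray from where it was at the start of the episode above 0.02 m).
It fails at once if a bystander is shifted by over 20 mm (distance of any of lens_case, petri, eyepiece from where it was at the start of the episode above 0.02 m).
It also fails if it takes over 61 s, if anything falls off the work surface, if the arm or the gripper's body presses on something with over 40 N, if the wrist force passes 120 N, or if a joint passes its speed limit or range.

## Working session

There is one attempt and no reset: what is moved stays moved. The work goes in short steps, Python scripts to look and compute and a tool call to move; the robot and the scene stay as the last step left them, time stands still between calls to the robot, and variables do not carry over. Pictures are saved under pics/ and viewed, and the job is handed in when it is done.

Besides the shell and the picture viewer there is one more tool, called after "Emit:" as name(argument=value, ...) on one line, values as JSON. jog_arm: Moves the arm, as the interface text tells. Its arguments: {"type":"object","properties":{"targets":{"type":"array"},"squeeze":{"type":"number"}},"required":["targets"]}

```bash
ls; mkdir -p pics; python3 - <<'E'
from bench import *
import cv2,json
s=get_state();print(s)
for n in ("side","top","wrist"):
    print(n,camera_info(n))
for n in ("side","top"):
    im,d=get_image(n);cv2.imwrite(f"pics/{n}0.png",im[:,:,::-1]);
    import numpy as np;np.save(f"pics/{n}0.npy",d);np.save(f"pics/{n}0_im.npy",im)
E
```

```text
pics
{'time': 0.0, 'joint_positions': array([-1.18292496,  0.3218461 , -0.0701151 ,  1.45167066,  0.02260952,
        1.37079646, -0.05691753]), 'qd': array([ 4.45904422e-04,  2.56787049e-04,  1.78323436e-05, -2.88955267e-05,
        1.13956414e-03, -6.27948266e-05, -6.61527430e-04]), 'joint_torque': array([-1.54850368e-04, -4.91295147e+01, -4.04037489e-01, -3.12519872e+01,
       -6.39300956e-02,  4.39324498e-02,  1.81159926e-04]), 'position': array([0.23717554, 0.60462893, 0.2404489 ]), 'tool_rot': array([-0.93081879,  1.36471937,  0.92889067]), 'ft_force': array([-0.20499611, -1.05389422,  0.26613362]), 'torque': array([-0.01486047,  0.04589565,  0.00686223]), 'grip_width': 1.0021925876616484}
side {'intrinsics': array([[602.57762961,   0.        , 321.69651626],
       [  0.        , 602.57762961, 253.73715677],
       [  0.        ,   0.        ,   1.        ]]), 'k1': -0.14107470952681947, 'world_from_camera': array([[ 0.9977767 ,  0.03398583, -0.05732898,  0.48671658],
       [-0.06466876,  0.70168258, -0.70954881, -0.96737683],
       [ 0.01611214,  0.71167867,  0.70232035,  
[... 494 characters left out ...]
 5.70951084e-02,  9.98314443e-01,
         1.14513408e+00],
       [ 0.00000000e+00,  0.00000000e+00,  0.00000000e+00,
         1.00000000e+00]])}
wrist {'intrinsics': array([[398.01340913,   0.        , 319.1781015 ],
       [  0.        , 398.01340913, 238.82713422],
       [  0.        ,   0.        ,   1.        ]]), 'k1': 0.01594370725848518, 'mount': array([[ 8.43620690e-04,  2.43155293e-01, -9.69987006e-01,
        -1.43752287e-01],
       [ 4.73692607e-04,  9.69987145e-01,  2.43155740e-01,
         6.56231332e-02],
       [ 9.99999532e-01, -6.64606887e-04,  7.03120360e-04,
        -9.58303456e-04],
       [ 0.00000000e+00,  0.00000000e+00,  0.00000000e+00,
         1.00000000e+00]])}
```

View pics/top0.png

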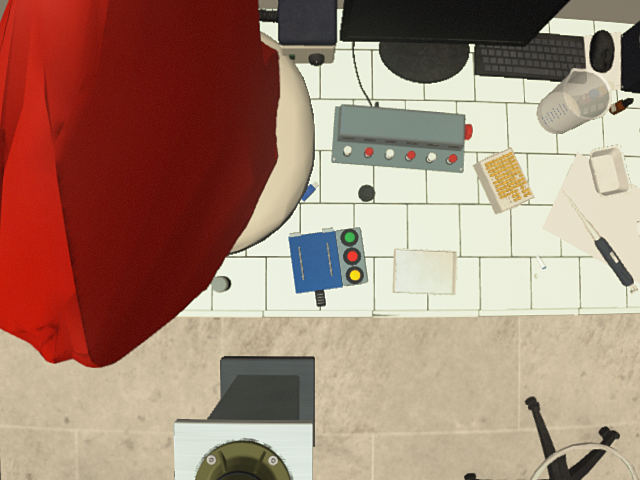

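View pics/side0.png

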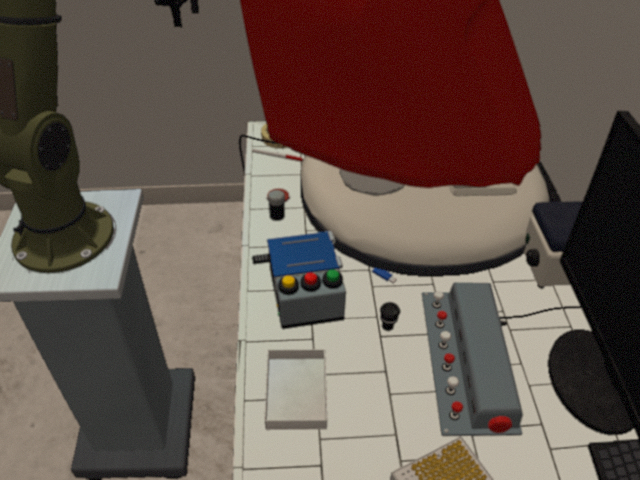

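The top view shows the unit at about (325,260), with the buttons from the rear: green (349,237), red (352,256), yellow (355,275). The tab is at (320,298) and the tray at (425,272). The side view agrees, with the lens case at (277,203), the petri behind it and the eyepiece at (389,315).

```bash
cat > h.py <<'E'
import numpy as np,cv2
from bench import *
from scipy.spatial.transform import Rotation as R
def unproj(ci,uv,z,T=None):
    K=ci["intrinsics"];uv=np.atleast_2d(uv).astype(float)
    a=(uv-[K[0,2],K[1,2]])/[K[0,0],K[1,1]]
    p=a.copy()
    for _ in range(30): p=a/(1+ci["k1"]*(p**2).sum(1,keepdims=True))
    z=np.asarray(z).reshape(-1,1)
    c=np.hstack([p[:,:1]*z,-p[:,1:]*z,-z])
    T=ci.get("world_from_camera") if T is None else T
    return c@T[:3,:3].T+T[:3,3]
def proj(ci,P,T=None):
    T=ci.get("world_from_camera") if T is None else T
    c=(np.atleast_2d(P)-T[:3,3])@T[:3,:3]
    p=np.c_[c[:,0],-c[:,1]]/(-c[:,2:])
    p=p*(1+ci["k1"]*(p**2).sum(1,keepdims=True))
    K=ci["intrinsics"];return p*[K[0,0],K[1,1]]+[K[0,2],K[1,2]]
def cloud(ci,d,T=None):
    v,u=np.mgrid[0:480,0:640];return unproj(ci,np.c_[u.ravel(),v.ravel()],d.ravel(),T).reshape(480,640,3)
def wristT(s,ci):
    T=np.eye(4);T[:3,:3]=R.from_rotvec(s["tool_rot"]).as_matrix();T[:3,3]=s["position"];return T@ci["mount"]
E
python3 - <<'E'
from h import *
for n in("top","side"):
    ci=camera_info(n);im=np.load(f"pics/{n}0_im.npy");d=np.load(f"pics/{n}0.npy");P=cloud(ci,d)
    hsv=cv2.cvtColor(im,cv2.COLOR_RGB2HSV);H,S,V=[hsv[...,i].astype(int) for i in range(3)]
    box=(P[...,0]>.3)&(P[...,0]<.62)&(P[...,1]>-.45)&(P[...,1]<.3)&(d>0)
    for nm,m in dict(red=((H<6)|(H>174))&(S>150),yellow=(abs(H-25)<6)&(S>150),green=(abs(H-65)<20)&(S>120),blue=(abs(H-107)<12)&(S>130)).items():
        m=m&box&(V>60)
        k,l,st,ce=cv2.connectedComponentsWithStats(m.astype(np.uint8))
        for i in range(1,k):
            if st[i,4]>20:
                q=P[l==i]; 
                r=cv2.minAreaRect(q[:,:2].astype(np.float32)*1000)
                print(n,nm,st[i,4],ce[i].round(1),np.median(q,0).round(4),q[:,2].max().round(4),'rect',np.round(r[0],1),np.round(r[1],1),round(r[2],1))
    if n=="top":
        for uv in [(320,298),(425,272),(395,250),(455,251),(454,292),(395,290),(222,284),(366,193)]:
            print(uv,P[uv[1],uv[0]].round(4))
    print('---')
E
```

```text
top red 56637 [106.1 214.5] [0.5426 0.0187 0.7566] 0.85 rect [536.5  37.5] [119.6 259.9] 59.2
top red 87 [352.  255.7] [ 0.526  -0.2386  0.1042] 0.1104 rect [ 527.  -238.7] [20.8 19.2] 87.0
top yellow 91 [354.7 274.7] [ 0.4865 -0.2443  0.1038] 0.1095 rect [ 486.7 -244.4] [21.1 20.4] 23.5
top green 81 [349.4 236.6] [ 0.5656 -0.2326  0.1041] 0.1091 rect [ 566.6 -233.4] [19.1 19.1] 89.8
top blue 2372 [315.1 261.7] [ 0.5138 -0.1619  0.0884] 0.0952 rect [ 514.8 -161.9] [118.7  97.5] 7.9
(320, 298) [ 0.4382 -0.1723  0.0883]
(425, 272) [ 0.4926 -0.1414  1.1451]
(395, 250) [ 0.5421 -0.3435  0.0206]
(455, 251) [ 0.5394 -0.4782  0.0306]
(454, 292) [ 0.4471 -0.477   0.023 ]
(395, 290) [ 0.4526 -0.3409  0.0315]
(222, 284) [0.4667 0.038  0.0633]
(366, 193) [ 0.6672 -0.2756  0.0468]
---
side red 16374 [309.8  72.3] [ 0.5383 -0.015   0.3823] 0.5303 rect [527.6  -4.3] [ 39.4 235.9] 57.4
side red 32 [293.7 157.6] [0.5102 0.2495 0.0092] 0.0117 rect [511.1 249.4] [10.2 38.8] 66.0
side red 132 [310.1 278.3] [ 0.5257 -0.2448  0.1029] 0.1064 rect [ 527.1 -240.7] [23.9 22.6] 9.1
side yellow 136 [288.  281.3] [ 0.4867 -0.2499  0.1026] 0.1079 rect [ 486.7 -244.8] [28.8 21.3] 89.2
side green 101 [332.1 274.3] [ 0.5648 -0.2384  0.1033] 0.1068 rect [ 562.1 -227.4] [19.9 39.7] 21.2
side blue 2050 [301.7 254.2] [ 0.5136 -0.1688  0.0881] 0.0928 rect [ 521.7 -148.2] [142.  132.3] 8.5
---
```

```bash
python3 - <<'E'
from h import *
Q=[]
for n in("top","side"):
    ci=camera_info(n);d=np.load(f"pics/{n}0.npy");P=cloud(ci,d)[d>0];Q.append(P)
    im=np.load(f"pics/{n}0_im.npy")
P=np.vstack(Q)
for y0 in np.arange(-.2,.7,.1):
  for z0 in np.arange(.03,1,.12):
    m=(P[:,1]>y0)&(P[:,1]<y0+.1)&(P[:,2]>z0)&(P[:,2]<z0+.12)&(P[:,0]>.3)
    if m.sum()>3: print(round(y0,1),round(z0,2),m.sum(),np.sort(P[m,0])[:3].round(3))
s=get_state();print(R.from_rotvec(s["tool_rot"]).as_matrix().round(3))
E
```

```text
-0.2 0.03 18450 [0.419 0.421 0.421]
-0.1 0.03 11463 [0.542 0.542 0.542]
-0.1 0.15 10245 [0.528 0.53  0.53 ]
-0.1 0.27 15025 [0.509 0.509 0.511]
-0.1 0.39 16429 [0.488 0.489 0.49 ]
-0.1 0.51 9080 [0.494 0.495 0.495]
-0.1 0.63 14359 [0.499 0.499 0.499]
-0.1 0.75 15605 [0.546 0.547 0.547]
0.0 0.03 6654 [0.448 0.448 0.448]
0.0 0.15 3416 [0.449 0.449 0.449]
0.0 0.27 4924 [0.431 0.431 0.431]
0.0 0.39 5095 [0.416 0.418 0.418]
0.0 0.51 2048 [0.404 0.404 0.405]
0.0 0.63 9669 [0.402 0.402 0.402]
0.0 0.75 31641 [0.446 0.447 0.447]
0.1 0.03 1585 [0.521 0.521 0.521]
0.1 0.15 1145 [0.998 0.999 1.   ]
0.1 0.27 1356 [0.932 0.935 0.937]
0.1 0.39 887 [0.891 0.892 0.892]
0.1 0.63 318 [0.43  0.43  0.431]
0.1 0.75 139 [0.46 0.46 0.46]
0.2 0.03 786 [0.434 0.439 0.441]
0.2 0.15 938 [1.134 1.135 1.135]
0.2 0.27 1084 [1.134 1.135 1.135]
0.2 0.39 272 [1.136 1.136 1.136]
0.3 0.03 374 [1.135 1.135 1.135]
0.3 0.15 816 [1.134 1.135 1.135]
0.3 0.27 824 [1.135 1.135 1.135]
0.3 0.39 6 [1.138 1.138 1.139]
0.4 0.03 146 [1.135 1.136 1.136]
0.4 0.15 721 [1.134 1.135 1.135]
0.4 0.27 420 [1.134 1.135 1.136]
0.5 0.03 46 [1.138 1.138 1.138]
0.5 0.15 582 [1.134 1.135 1.135]
0.5 0.27 151 [1.136 1.136 1.136]
0.6 0.03 21 [1.138 1.138 1.138]
0.6 0.15 332 [1.135 1.135 1.135]
[[-0.001 -0.931  0.365]
 [-0.002  0.365  0.931]
 [-1.    -0.    -0.002]]
```

```bash
python3 - <<'E'
from h import *
im,d=get_image("wrist");cv2.imwrite("pics/w0.png",im[:,:,::-1])
E
```

```text
(no output)
```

View pics/w0.png

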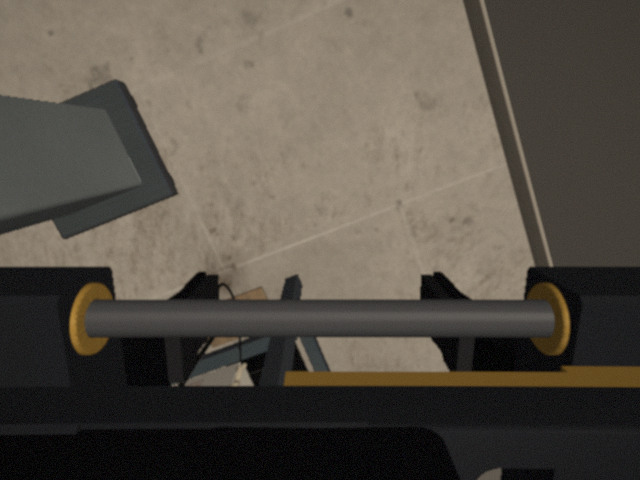

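```bash
python3 - <<'E'
from h import *
Q=[]
for n in("top","side"):
    ci=camera_info(n);d=np.load(f"pics/{n}0.npy");P=cloud(ci,d)
    im=np.load(f"pics/{n}0_im.npy").astype(int)
    m=(d>0)&(im[...,0]>2.5*im[...,1])&(P[...,2]>.12)&(P[...,0]>.2)
    Q.append(P[m])
P=np.vstack(Q);r=np.hypot(P[:,0],P[:,1]);az=np.degrees(np.arctan2(P[:,1],P[:,0]))
print(P.min(0),P.max(0))
for a in range(-20,60,10):
  print(a,[(round(z,2),round(float(r[m].min()),3)) for z in np.arange(.1,1,.1) for m in [(az>=a)&(az<a+10)&(P[:,2]>=z)&(P[:,2]<z+.1)] if m.sum()>3])
E
```

```text
[ 0.20140738 -0.62781907  0.1206607 ] [1.03462057 0.64861392 0.86289428]
-20 [(np.float64(0.1), 1.004), (np.float64(0.2), 1.018), (np.float64(0.3), 1.019), (np.float64(0.4), 1.019)]
-10 [(np.float64(0.1), 0.53), (np.float64(0.2), 0.519), (np.float64(0.3), 0.507), (np.float64(0.4), 0.488), (np.float64(0.5), 0.489), (np.float64(0.6), 0.499), (np.float64(0.7), 0.512), (np.float64(0.8), 0.585)]
0 [(np.float64(0.1), 0.483), (np.float64(0.2), 0.449), (np.float64(0.3), 0.434), (np.float64(0.4), 0.424), (np.float64(0.5), 0.413), (np.float64(0.6), 0.406), (np.float64(0.7), 0.411), (np.float64(0.8), 0.533)]
10 [(np.float64(0.7), 0.42)]
20 []
30 []
40 []
50 []
```

Emit:
jog_arm(targets=[[0,-8,0,0,0,-4,8.7],[0,-8,0,-0.5,0,-4,8.7],[0,-8,0,-1,0,-4,8.7],[0,-8,0,-1.5,0,-3.5,8.7]])

```text
time: 0.65
position: [0.1795, 0.4843, 0.2213]
tool_rot: [-0.659, 0.964, 1.082]
ft_force: [-0.8, 1.1, 0.1]
grip_width: 1.003
```

```bash
cat > st.py <<'E'
from h import *
s=get_state();p=s["position"];M=R.from_rotvec(s["tool_rot"]).as_matrix()
print("t",s["time"],"q",s["joint_positions"].round(3).tolist(),"p",p.round(4).tolist(),"r",np.hypot(*p[:2]).round(3),"az",np.degrees(np.arctan2(p[1],p[0])).round(1),"F",s["ft_force"].round(2).tolist(),"g",round(s["grip_width"],3));print(M.round(3).tolist())
E
python3 st.py
```

```text
t 0.65 q [-0.939, -0.275, -0.295, 2.167, -0.101, 0.771, 0.022] p [0.1795, 0.4843, 0.2213] r 0.517 az 69.7 F [-0.76, 1.12, 0.15] g 1.003
[[0.154, -0.935, 0.318], [0.424, 0.354, 0.834], [-0.892, 0.006, 0.451]]
```

```bash
cat > kin.py <<'E'
from h import *
import itertools
from scipy.optimize import least_squares
D=[([-1.18292496,0.3218461,-0.0701151,1.45167066,0.02260952,1.37079646,-0.05691753],[0.23717554,0.60462893,0.2404489],[-0.93081879,1.36471937,0.92889067])]
s=get_state();D.append((s["joint_positions"],s["position"],s["tool_rot"]))
E
cat > fit.py <<'E'
from kin import *
def rot(q,sg):
    Z=lambda a:R.from_euler('z',a);Y=lambda a:R.from_euler('y',a)
    return [Z(sg[0]*q[0]),Y(q[1]),Z(sg[1]*q[2]),Y(q[3]),Z(sg[2]*q[4]),Y(q[5]),Z(sg[3]*q[6])]
for sg in itertools.product([1,-1],repeat=4):
    C=[]
    for q,p,rv in D:
        M=R.identity()
        for a in rot(q,sg): M=M*a
        C.append(M.inv()*R.from_rotvec(rv))
    print(sg,round((C[0].inv()*C[1]).magnitude(),4))
    if (C[0].inv()*C[1]).magnitude()<.02: print(C[0].as_matrix().round(2))
E
python3 fit.py
```

```text
(1, 1, 1, 1) 0.8808
(1, 1, 1, -1) 0.9027
(1, 1, -1, 1) 0.8363
(1, 1, -1, -1) 0.84
(1, -1, 1, 1) 1.0221
(1, -1, 1, -1) 1.1119
(1, -1, -1, 1) 0.8637
(1, -1, -1, -1) 0.9495
(-1, 1, 1, 1) 0.5168
(-1, 1, 1, -1) 0.3879
(-1, 1, -1, 1) 0.606
(-1, 1, -1, -1) 0.4508
(-1, -1, 1, 1) 0.1843
(-1, -1, 1, -1) 0.2396
(-1, -1, -1, 1) 0.1571
(-1, -1, -1, -1) 0.0
[[ 0.  0. -1.]
 [-0.  1.  0.]
 [ 1.  0.  0.]]
```

Emit:
jog_arm(targets=[[0,8,0,-0.5,0,-1.5,8.7],[0,8,0,-0.5,0,-2,8.7],[0,8,0,-0.5,0,-2,8.7]])

```text
time: 1.02
position: [0.1623, 0.4328, 0.2192]
tool_rot: [-0.907, 1.329, 0.955]
ft_force: [-0.6, 1.0, 0.5]
grip_width: 0.998
```

```bash
python3 st.py; cat >> kin.py <<'E'
try: D+=list(np.load("D.npy",allow_pickle=True))
except Exception: pass
E
cat > add.py <<'E'
from kin import *
from h import *
try: L=list(np.load("D.npy",allow_pickle=True))
except Exception: L=[]
s=get_state();L.append((s["joint_positions"],s["position"],s["tool_rot"]));A=np.empty(len(L),object)
for i,l in enumerate(L):A[i]=tuple(l)
np.save("D.npy",A,allow_pickle=True)
E
cat > L.py <<'E'
from kin import *
def chain(q,th):
    h,a1,L1,e1,L2,e2,Lt,e3=th
    Z=lambda a:R.from_euler('z',-a);Y=lambda a:R.from_euler('y',a)
    M=Z(q[0]);p=np.array([0,0,h])+M.apply([a1,0,0]);pts=[p]
    M=M*Y(q[1]);M=M*Z(q[2]);p=p+M.apply([e1,0,L1]);pts.append(p)
    M=M*Y(q[3]);M=M*Z(q[4]);p=p+M.apply([e2,0,L2]);pts.append(p)
    M=M*Y(q[5]);p=p+M.apply([e3,0,Lt]);pts.append(p)
    return pts,M*Z(q[6])
pri=np.array([.33,0,.4,0,.45,0,.35,0])
def fit():
    f=lambda th:np.r_[np.concatenate([(chain(q,th)[0][-1]-p)/.001 for q,p,_ in D]),(th-pri)/.3]
    s=least_squares(f,pri);return s
if __name__=="__main__":
    s=fit();print(len(D),s.x.round(4))
    for q,p,_ in D: pts,_=chain(q,s.x);print((pts[-1]-p).round(4),[x.round(3).tolist() for x in pts])
E
python3 add.py; python3 L.py
```

```text
t 1.025 q [-0.925, -0.089, -0.32, 1.946, -0.035, 1.238, -0.03] p [0.1623, 0.4328, 0.2192] r 0.462 az 69.4 F [-0.56, 1.0, 0.49] g 0.998
[[0.008, -0.934, 0.358], [0.041, 0.358, 0.933], [-0.999, 0.007, 0.042]]
3 [ 0.0834  0.1408  1.006  -0.0139  0.222  -1.5014  2.2288  0.3102]
[-0.0041  0.0016 -0.    ] [[0.053, 0.13, 0.083], [0.17, 0.412, 1.042], [0.331, 0.905, 2.469], [0.233, 0.606, 0.24]]
[ 0.0004 -0.0003  0.    ] [[0.085, 0.112, 0.083], [0.027, 0.028, 1.084], [0.247, 0.633, 2.459], [0.163, 0.433, 0.219]]
[ 0.0004 -0.0003  0.    ] [[0.085, 0.112, 0.083], [0.027, 0.028, 1.084], [0.247, 0.633, 2.459], [0.163, 0.433, 0.219]]
```

```bash
cat > kin2.py <<'E'
E
sed -i 's/^s=get_state.*$/D.append((np.array([-0.939,-0.275,-0.295,2.167,-0.101,0.771,0.022]),np.array([.1795,.4843,.2213]),np.array([-0.659,0.964,1.082])))/' kin.py
sed -i 's#(th-pri)/.3#(th-pri)/np.array([.1,.04,.1,.04,.1,.04,.1,.04])#' L.py
python3 L.py
```

```text
3 [ 0.0937  0.0988  0.498  -0.0214  0.3988 -0.1014  0.3519 -0.0039]
[-0.0174  0.007  -0.0001] [[0.037, 0.092, 0.094], [0.091, 0.218, 0.573], [0.219, 0.609, 0.592], [0.22, 0.612, 0.24]]
[-0.0005  0.0004  0.    ] [[0.058, 0.08, 0.094], [-0.028, -0.049, 0.567], [0.124, 0.332, 0.534], [0.179, 0.485, 0.221]]
[ 0.0037 -0.0029  0.0001] [[0.059, 0.079, 0.094], [0.026, 0.024, 0.588], [0.162, 0.412, 0.571], [0.166, 0.43, 0.219]]
```

```bash
cat > L.py <<'E'
from kin import *
def chain(q,th):
    h,a1,L1,e1,L2,e2,Lt,e3,b1,b2,b3=th
    Z=lambda a:R.from_euler('z',-a);Y=lambda a:R.from_euler('y',a)
    M=Z(q[0]);p=np.array([0,0,h])+M.apply([a1,b1,0]);pts=[p]
    M=M*Y(q[1]);M=M*Z(q[2]);p=p+M.apply([e1,b2,L1]);pts.append(p)
    M=M*Y(q[3]);M=M*Z(q[4]);p=p+M.apply([e2,b3,L2]);pts.append(p)
    M=M*Y(q[5]);p=p+M.apply([e3,0,Lt]);pts.append(p)
    return pts,M*Z(q[6])
pri=np.array([.33,0,.4,0,.45,0,.35,0,0,0,0])
sg=np.array([.1,.04,.1,.04,.1,.04,.1,.04,.05,.05,.05])
def fit():
    f=lambda th:np.r_[np.concatenate([(chain(q,th)[0][-1]-p)/.001 for q,p,_ in D]),(th-pri)/sg]
    s=least_squares(f,pri);return s
if __name__=="__main__":
    s=fit();print(len(D),s.x.round(4))
    for q,p,_ in D: pts,_=chain(q,s.x);print((pts[-1]-p).round(4),[x.round(3).tolist() for x in pts])
E
python3 L.py
```

```text
3 [ 2.662e-01  6.000e-04  4.601e-01  2.200e-03  5.158e-01  1.150e-02
  3.469e-01  1.000e-04 -2.310e-02 -0.000e+00 -3.600e-03]
[-0. -0.  0.] [[0.022, -0.008, 0.266], [0.077, 0.128, 0.702], [0.237, 0.605, 0.587], [0.237, 0.605, 0.24]]
[-0.0001  0.      0.    ] [[0.019, -0.013, 0.266], [-0.054, -0.112, 0.71], [0.126, 0.337, 0.531], [0.179, 0.484, 0.221]]
[ 0.0001 -0.     -0.    ] [[0.019, -0.013, 0.266], [-0.005, -0.044, 0.725], [0.16, 0.419, 0.566], [0.162, 0.433, 0.219]]
```

Emit:
jog_arm(targets=[[0,2,0,2.5,0,-3.5,8.7],[0,0,0,2.5,0,-3.5,8.7],[0,0,0,2.5,0,-3.5,8.7],[0,0,0,2.5,0,-3,8.7],[0,0,0,0,0,0,8.7]])

```text
time: 1.65
position: [0.1131, 0.3065, 0.1141]
tool_rot: [-0.928, 1.359, 0.943]
ft_force: [0.4, 0.2, 0.1]
grip_width: 1.0
```

```bash
python3 st.py;python3 add.py; python3 L.py
```

```text
t 1.65 q [-0.935, -0.286, -0.31, 2.323, -0.105, 1.088, 0.021] p [0.1131, 0.3065, 0.1141] r 0.327 az 69.7 F [0.37, 0.22, 0.08] g 1.0
[[-0.004, -0.934, 0.358], [0.008, 0.358, 0.934], [-1.0, 0.007, 0.006]]
4 [ 2.577e-01  2.000e-04  4.628e-01  1.700e-03  5.141e-01  5.100e-03
  3.477e-01 -2.000e-04 -2.120e-02 -6.000e-04 -4.900e-03]
[-0. -0.  0.] [[0.02, -0.008, 0.258], [0.076, 0.129, 0.696], [0.237, 0.605, 0.588], [0.237, 0.605, 0.24]]
[-0.0002  0.0001  0.    ] [[0.017, -0.012, 0.258], [-0.056, -0.112, 0.704], [0.126, 0.337, 0.531], [0.179, 0.484, 0.221]]
[ 0.      0.     -0.0001] [[0.017, -0.013, 0.258], [-0.006, -0.044, 0.719], [0.159, 0.418, 0.567], [0.162, 0.433, 0.219]]
[ 0.0002 -0.0001  0.    ] [[0.017, -0.012, 0.258], [-0.059, -0.116, 0.702], [0.115, 0.303, 0.462], [0.113, 0.306, 0.114]]
```

```bash
python3 - <<'E'
from h import *
p=np.array([0.113,.3065]);psi=np.arctan2(.358,-.934) # tool y azimuth
for k in range(1,14):
    az=np.radians(69.7-7.3*k);q=.325*np.array([np.cos(az),np.sin(az)])
    d=q-p;y=np.array([np.cos(psi),np.sin(psi)]);z=np.array([y[1],-y[0]])
    print(k,round(np.degrees(az),1),q.round(3),"ty %.2f tz %.2f"%(d@y*100,d@z*100));p=q;psi+=np.radians(2.2)
print(np.degrees(psi))
E
```

```text
1 62.4 [0.151 0.288] ty -4.17 tz -0.38
2 55.1 [0.186 0.267] ty -4.04 tz -0.89
3 47.8 [0.218 0.241] ty -3.84 tz -1.55
4 40.5 [0.247 0.211] ty -3.53 tz -2.16
5 33.2 [0.272 0.178] ty -3.12 tz -2.71
6 25.9 [0.292 0.142] ty -2.63 tz -3.19
7 18.6 [0.308 0.104] ty -2.07 tz -3.58
8 11.3 [0.319 0.064] ty -1.45 tz -3.88
9 4.0 [0.324 0.023] ty -0.79 tz -4.06
10 -3.3 [ 0.324 -0.019] ty -0.11 tz -4.14
11 -10.6 [ 0.319 -0.06 ] ty 0.57 tz -4.10
12 -17.9 [ 0.309 -0.1  ] ty 1.24 tz -3.95
13 -25.2 [ 0.294 -0.138] ty 1.88 tz -3.69
187.62828943891788
```

Emit:
jog_arm(targets=[[-2.2,0,0,0,-4.2,-0.4,6],[-2.2,0,0,0,-4,-0.9,6],[-2.2,0,0,0,-3.8,-1.6,6],[-2.2,0,0,0,-3.5,-2.2,6],[-2.2,0,0,0,-3.1,-2.7,6],[-2.2,0,0,0,-2.6,-3.2,6]])

```text
time: 2.4
position: [0.2941, 0.1445, 0.1147]
tool_rot: [-1.099, 1.26, 1.118]
ft_force: [0.2, 0.5, 0.1]
grip_width: 0.691
```

```bash
python3 st.py;python3 add.py; python3 L.py|tail -1
```

```text
t 2.4 q [-0.633, -0.293, 0.095, 2.333, 0.017, 1.093, 0.888] p [0.2941, 0.1445, 0.1147] r 0.328 az 26.2 F [0.24, 0.51, 0.09] g 0.691
[[-0.001, -0.991, 0.133], [0.014, 0.133, 0.991], [-1.0, 0.003, 0.014]]
[0. 0. 0.] [[0.009, -0.013, 0.252], [-0.094, -0.101, 0.698], [0.295, 0.14, 0.464], [0.294, 0.145, 0.115]]
```

Emit:
jog_arm(targets=[[-2.3,0,0,0,-2.1,-3.6,6],[-2.3,0,0,0,-1.5,-3.9,6],[-2.3,0,0,0,-0.8,-4.1,6],[-2.3,0,0,0,-0.1,-4.1,6],[-2.3,0,0,0,0.5,-4.1,6],[-2.3,0,0,0,0,-3.9,6],[-2,0,0,0,0,-3.5,6]])

```text
time: 3.28
position: [0.3288, -0.1334, 0.111]
tool_rot: [-1.303, 1.131, 1.317]
ft_force: [-0.6, 0.4, 0.1]
grip_width: 0.689
```

```bash
python3 st.py;python3 add.py; python3 L.py|tail -1
```

```text
t 3.275 q [-0.06, -0.234, 0.345, 2.287, 0.077, 1.081, 1.952] p [0.3288, -0.1334, 0.111] r 0.355 az -22.1 F [-0.6, 0.44, 0.13] g 0.689
[[-0.001, -0.99, -0.14], [0.012, -0.14, 0.99], [-1.0, -0.001, 0.012]]
[-0.  0.  0.] [[0.001, -0.016, 0.252], [-0.11, -0.032, 0.705], [0.329, -0.138, 0.46], [0.329, -0.133, 0.111]]
```

Emit:
jog_arm(targets=[[0,0,0,-5,-1,-3,0],[0,0,0,-5,-3,-3,0],[0,0,0,-4,-4,-3,0],[0,0,0,0,0,0,0],[0,0,0,0,0,0,0]])

```text
time: 3.9
position: [0.4171, -0.2092, 0.2451]
tool_rot: [-1.301, 1.133, 1.32]
ft_force: [-0.6, -0.2, -0.2]
grip_width: 0.207
```

```bash
python3 st.py; cat > wr.py <<'E'
from h import *
import sys
n=sys.argv[1]
s=get_state();im,d=get_image("wrist");ci=camera_info("wrist");T=wristT(s,ci)
cv2.imwrite(f"pics/{n}.png",im[:,:,::-1]);np.savez(f"pics/{n}.npz",im=im,d=d,T=T)
E
cat > col.py <<'E'
from h import *
import sys
n=sys.argv[1];f=np.load(f"pics/{n}.npz");im,d,T=f["im"],f["d"],f["T"];ci=camera_info("wrist");P=cloud(ci,d,T)
hsv=cv2.cvtColor(im,cv2.COLOR_RGB2HSV);H,S,V=[hsv[...,i].astype(int) for i in range(3)]
box=(P[...,0]>.3)&(P[...,0]<.7)&(P[...,1]>-.6)&(P[...,1]<.3)&(d>0)
for nm,m in dict(red=((H<6)|(H>174))&(S>150),yellow=(abs(H-25)<6)&(S>150),green=(abs(H-65)<20)&(S>120),blue=(abs(H-107)<12)&(S>130),orange=(abs(H-13)<6)&(S>130)).items():
    m=m&box&(V>50)
    k,l,st,ce=cv2.connectedComponentsWithStats(m.astype(np.uint8))
    for i in range(1,k):
        if st[i,4]>100:
            q=P[l==i];r=cv2.minAreaRect(q[:,:2].astype(np.float32)*1000)
            print(nm,st[i,4],ce[i].round(1),np.median(q,0).round(4),'rect',np.round(r[0],1),np.round(r[1],1),round(r[2],1))
E
python3 wr.py w1; python3 col.py w1
```

```text
t 3.9 q [-0.041, -0.087, 0.433, 1.887, 0.027, 1.343, 2.096] p [0.4171, -0.2092, 0.2451] r 0.467 az -26.6 F [-0.6, -0.22, -0.18] g 0.207
[[-0.004, -0.99, -0.14], [0.012, -0.14, 0.99], [-1.0, 0.002, 0.013]]
red 662 [618.5 290.1] [0.4577 0.108  0.0053] rect [456.5 108.7] [21.8 45.6] 8.3
blue 812 [319.1 289.4] [ 0.4665 -0.2018  0.0885] rect [ 429.3 -206.1] [91.7 33.1] 7.8
blue 169 [371.3 286.8] [ 0.4573 -0.1604  0.0885] rect [ 424.2 -177.6] [96.7 10. ] 28.3
blue 668 [306.1 353.3] [ 0.5244 -0.2041  0.0885] rect [ 483.3 -210. ] [115.8  16.7] 8.0
blue 769 [333.8 354. ] [ 0.5219 -0.1817  0.0884] rect [ 479.3 -188.1] [118.8  19.5] 9.0
```

View pics/w1.png

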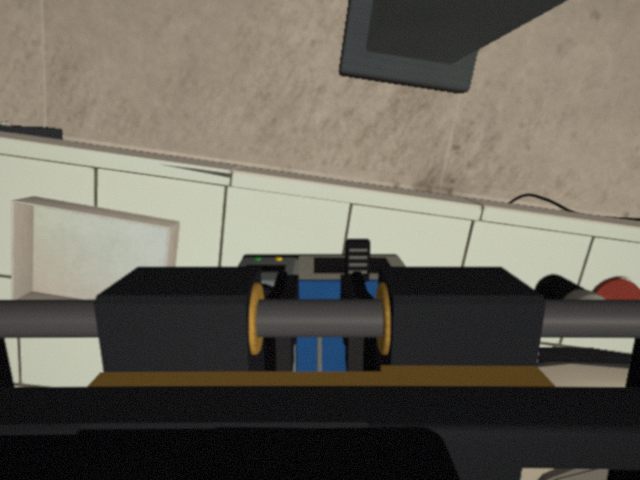

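```bash
python3 - <<'E'
from h import *
f=np.load("pics/w1.npz");im,d,T=f["im"],f["d"],f["T"];ci=camera_info("wrist");P=cloud(ci,d,T)
m=(P[...,2]>.075)&(P[...,2]<.1)&(P[...,0]<.455)&(d>0)
print(m.sum());q=P[m];print(np.median(q,0),cv2.minAreaRect(q[:,:2].astype(np.float32)*1000),q[:,0].min(),q[:,1].min(),q[:,1].max())
# flap dark/blue
d2=np.load("pics/top0.npy");P2=cloud(camera_info("top"),d2)
m=(P2[...,2]>.075)&(P2[...,2]<.1)&(P2[...,0]<.449)&(abs(P2[...,1]+.17)<.04);q=P2[m];print(m.sum(),np.median(q,0),cv2.minAreaRect(q[:,:2].astype(np.float32)*1000))
# cloth boundary near unit
A=[]
for n in("top","side"):
    dd=np.load(f"pics/{n}0.npy");Q=cloud(camera_info(n),dd);A.append(Q[(dd>0)])
A=np.vstack(A)
for z0 in (.1,.15,.2,.25,.3,.4,.5):
  print(z0,[(round(x0,2),round(float(A[m,1].min()),3)) for x0 in np.arange(.44,.7,.03) for m in [(A[:,0]>x0)&(A[:,0]<x0+.03)&(A[:,2]>z0)&(A[:,2]<z0+.05)&(A[:,1]>-.25)&((z0>.11)|(A[:,1]>-.1))] if m.sum()>3])
# tray
im=np.load("pics/top0_im.npy")
m=(P2[...,2]>.015)&(P2[...,2]<.045)&(P2[...,0]>.42)&(P2[...,0]<.58)&(P2[...,1]<-.3)&(P2[...,1]>-.5);q=P2[m]
print(m.sum(),cv2.minAreaRect(q[:,:2].astype(np.float32)*1000))
E
```

```text
958
[ 0.43538853 -0.17479407  0.08924737] ((438.5888977050781, -170.71121215820312), (36.41661834716797, 27.654695510864258), 8.612056732177734) 0.42043500386590743 -0.1864930405105914 -0.15433034096709858
131 [ 0.43600586 -0.17231345  0.08938406] ((435.1832275390625, -172.7410125732422), (29.164979934692383, 19.77275276184082), 7.145425319671631)
0.1 [(np.float64(0.47), 0.075)]
0.15 [(np.float64(0.47), 0.02), (np.float64(0.5), -0.001), (np.float64(0.53), -0.016), (np.float64(0.56), -0.035), (np.float64(0.59), -0.049), (np.float64(0.62), -0.064), (np.float64(0.65), -0.076), (np.float64(0.68), -0.089)]
0.2 [(np.float64(0.44), 0.033), (np.float64(0.47), 0.016), (np.float64(0.5), -0.002), (np.float64(0.53), -0.019), (np.float64(0.56), -0.034), (np.float64(0.59), -0.049), (np.float64(0.62), -0.063), (np.float64(0.65), -0.079), (np.float64(0.68), -0.09)]
0.25 [(np.float64(0.44), 0.029), (np.float64(0.47), 0.013), (np.float64(0.5), -0.007), (np.float64(0.53), -0.02), (np.float64(0.56), -0.037), (np.float64(0.59), -0.052), (np.float64(0.62), -0.07), (np.float64(0.65), -0.086), (np.float64(0
[... 179 characters left out ...]
59), (np.float64(0.62), -0.076), (np.float64(0.65), -0.086), (np.float64(0.68), -0.086)]
0.4 [(np.float64(0.44), 0.016), (np.float64(0.47), -0.002), (np.float64(0.5), -0.022), (np.float64(0.53), -0.04), (np.float64(0.56), -0.059), (np.float64(0.59), -0.077), (np.float64(0.62), -0.084), (np.float64(0.65), -0.087), (np.float64(0.68), -0.088)]
0.5 [(np.float64(0.44), 0.015), (np.float64(0.47), -0.005), (np.float64(0.5), -0.023), (np.float64(0.53), -0.045), (np.float64(0.56), -0.065), (np.float64(0.59), -0.08), (np.float64(0.62), -0.083), (np.float64(0.65), -0.085), (np.float64(0.68), -0.088)]
334 ((492.9365234375, -411.3114013671875), (141.18380737304688, 100.54232025146484), 87.53021240234375)
```

Emit:
jog_arm(targets=[[0,0,0,0,-5.2,-2.3,0],[0,0,0,2,-5.2,-2.3,0],[0,0,0,4,0,0,0],[0,0,0,4,0,0,0],[0,0,0,0,0,0,0]])

```text
time: 4.58
position: [0.5228, -0.2371, 0.1408]
tool_rot: [-1.295, 1.135, 1.328]
ft_force: [-0.6, 0.5, 1.0]
grip_width: 0.005
```

```bash
python3 st.py; cat > top.py <<'E'
from h import *
import sys
n=sys.argv[1];c=sys.argv[2]
im,d=get_image(c);np.savez(f"pics/{n}.npz",im=im,d=d);a=list(map(int,sys.argv[3:7])) if len(sys.argv)>3 else [0,0,640,480]
o=im[a[1]:a[3],a[0]:a[2],::-1];k=min(800//o.shape[1],600//o.shape[0]);cv2.imwrite(f"pics/{n}.png",cv2.resize(o,None,fx=k,fy=k))
E
python3 top.py s1 side 230 200 390 320
```

```text
t 4.575 q [-0.014, 0.257, 0.463, 1.771, -0.134, 1.161, 2.203] p [0.5228, -0.2371, 0.1408] r 0.574 az -24.4 F [-0.63, 0.54, 0.96] g 0.005
[[-0.011, -0.99, -0.14], [0.016, -0.14, 0.99], [-1.0, 0.009, 0.017]]
```

View pics/s1.png

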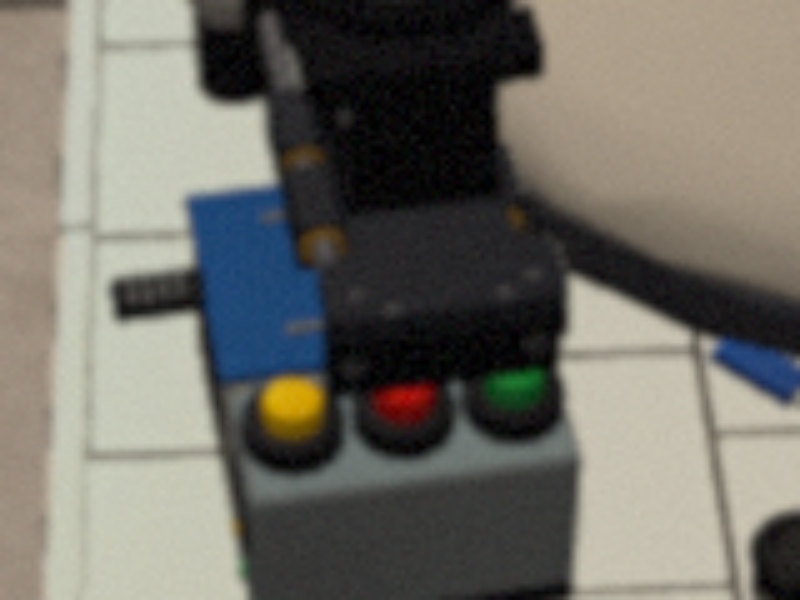

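Emit:
jog_arm(targets=[[0,0,0,0.6,-0.4,-0.3,0],[0,0,0,0.6,0,0,0],[0,0,0,0,0,0,0]])

```text
time: 5.0
position: [0.5306, -0.241, 0.1328]
tool_rot: [-1.301, 1.131, 1.32]
ft_force: [-0.4, 0.3, -0.6]
grip_width: 0.001
```

Emit:
jog_arm(targets=[[0,0,0,0.5,0,0,0],[0,0,0,0.4,0,0,0],[0,0,0,0,0,0,0]])

```text
time: 5.38
position: [0.5304, -0.2408, 0.1233]
tool_rot: [-1.301, 1.132, 1.32]
ft_force: [-0.4, 0.5, 0.6]
grip_width: 0.005
```

Emit:
jog_arm(targets=[[0,0,0,-0.1,0.3,0,0],[0,0,0,0.4,0,0,0],[0,0,0,0.2,0,0,0],[0,0,0,0,0,0,0]])

```text
time: 5.88
position: [0.5274, -0.2417, 0.1187]
tool_rot: [-1.301, 1.132, 1.32]
ft_force: [-1.9, -0.7, 3.2]
grip_width: 0.007
```

```bash
python3 st.py; python3 top.py s2 side 230 200 390 320
```

```text
t 5.875 q [-0.004, 0.286, 0.461, 1.785, -0.151, 1.112, 2.22] p [0.5274, -0.2417, 0.1187] r 0.58 az -24.6 F [-1.94, -0.73, 3.18] g 0.007
[[-0.003, -0.99, -0.14], [0.012, -0.14, 0.99], [-1.0, 0.002, 0.013]]
```

View pics/s2.png

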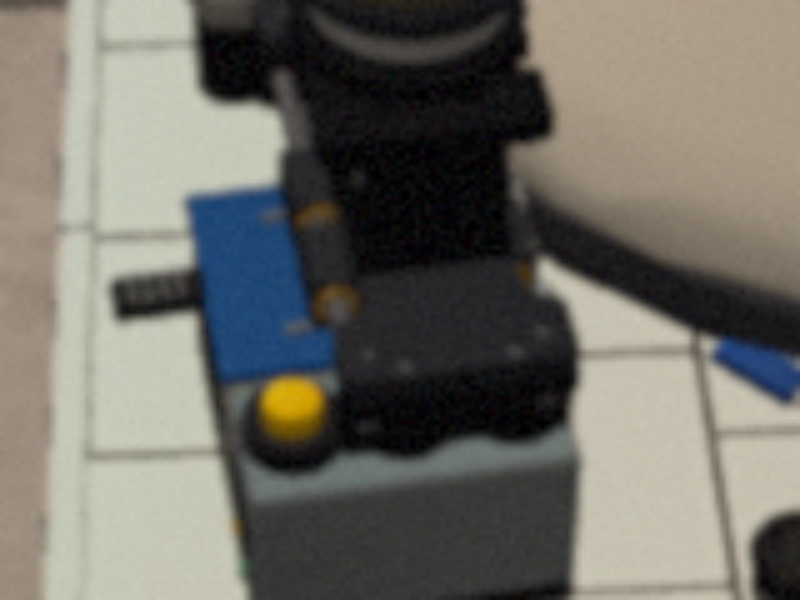

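Emit:
jog_arm(targets=[[0,0,0,0.2,0,0,0],[0,0,0,0.2,0,0,0],[0,0,0,0,0,0,0]])

```text
time: 6.3
position: [0.5275, -0.2418, 0.1172]
tool_rot: [-1.301, 1.131, 1.319]
ft_force: [-7.4, 0.9, 18.3]
grip_width: 0.006
```

```bash
python3 st.py
```

```text
t 6.3 q [-0.003, 0.288, 0.461, 1.786, -0.153, 1.109, 2.221] p [0.5275, -0.2418, 0.1172] r 0.58 az -24.6 F [-7.37, 0.88, 18.32] g 0.006
[[-0.003, -0.99, -0.14], [0.013, -0.14, 0.99], [-1.0, 0.001, 0.013]]
```

Emit:
jog_arm(targets=[[0,0,0,-3,0,0,0],[0,0,0,0,0,0,0],[0,0,0,0,4.1,0.3,0],[0,0,0,0,0,0,0],[0,0,0,0,0,0,0]])

```text
time: 6.92
position: [0.4869, -0.2437, 0.1441]
tool_rot: [-1.301, 1.131, 1.32]
ft_force: [0.1, -0.1, -0.2]
grip_width: 0.008
```

```bash
python3 top.py s3 side 230 200 390 320
```

```text
(no output)
```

View pics/s3.png

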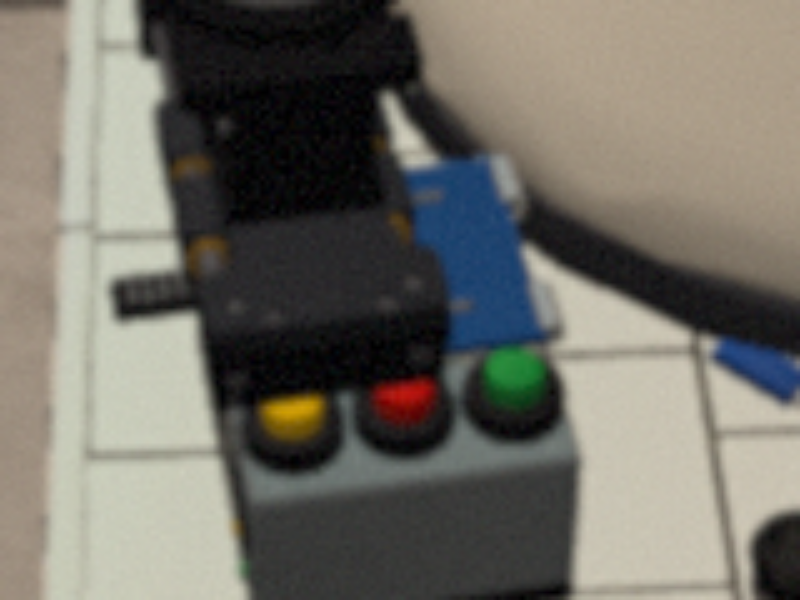

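Emit:
jog_arm(targets=[[0,0,0,1,0,0,0],[0,0,0,0.8,0,0,0],[0,0,0,0.5,0,0,0],[0,0,0,0.4,0,0,0],[0,0,0,0.3,0,0,0],[0,0,0,0,0,0,0]])

```text
time: 7.72
position: [0.4864, -0.2438, 0.1171]
tool_rot: [-1.3, 1.13, 1.321]
ft_force: [-8.4, 4.6, 17.3]
grip_width: 0.003
```

Emit:
jog_arm(targets=[[0,0,0,-4.5,0,0,0],[0,0,0,0,0,0,4.5],[0,0,0,0,2.4,3.8,4.5],[0,0,0,0,2.3,3.8,4.5],[0,0,0,0,0,0,4.5],[0,0,0,0,0,0,4.5]])

```text
time: 8.48
position: [0.4297, -0.1763, 0.1605]
tool_rot: [-1.302, 1.131, 1.319]
ft_force: [-0.2, -0.6, -0.1]
grip_width: 0.472
```

```bash
python3 st.py; python3 wr.py w2;python3 top.py s4 side 230 200 390 320
```

```text
t 8.475 q [-0.098, -0.023, 0.436, 2.007, -0.001, 1.162, 2.05] p [0.4297, -0.1763, 0.1605] r 0.464 az -22.3 F [-0.15, -0.62, -0.14] g 0.472
[[-0.003, -0.99, -0.14], [0.012, -0.14, 0.99], [-1.0, 0.001, 0.013]]
```

View pics/w2.png

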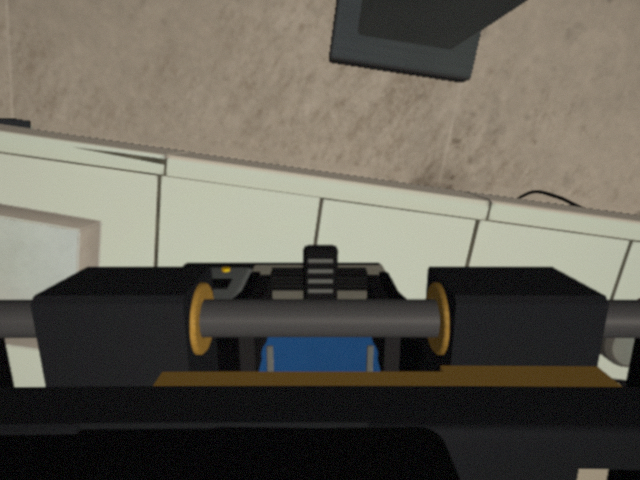

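View pics/s4.png

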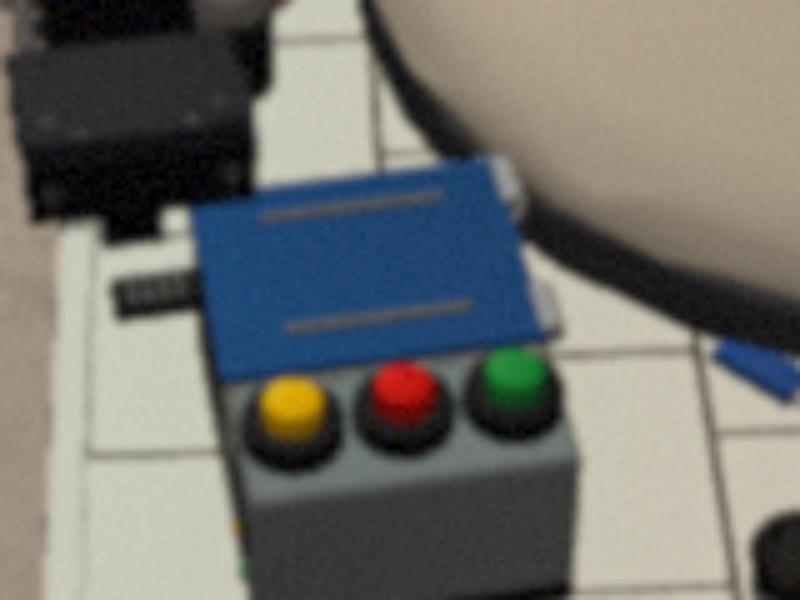

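Emit:
jog_arm(targets=[[0,0,0,3.6,0,0,4.5],[0,0,0,3.6,0,0.1,4.5],[0,0,0,0,0,0,4.5],[0,0,0,0,0,0,1.5],[0,0,0,0,0,0,1.5],[0,0,0,0,0,0,1.5]], squeeze=12)

```text
time: 9.32
position: [0.4299, -0.1743, 0.0898]
tool_rot: [-1.302, 1.13, 1.318]
ft_force: [0.8, 0.9, 0.0]
grip_width: 0.263
```

```bash
python3 st.py; python3 - <<'E'
import numpy as np
from L import *
s=fit();th=s.x
# arc rows: phi steps; theta=k*phi
r=.147
a=0;pos=lambda f:np.array([-r*np.cos(f),r*np.sin(f)])
prev=0
for k in range(1,21):
    f=np.radians(5*k);d=pos(f)-pos(np.radians(5*k-5));t=np.radians(2.5*(k-1))
    # tool x=(sin t fwd, -cos t up); tool -y=(cos t fwd, sin t up)
    tx=d@[np.sin(t),-np.cos(t)];ty=-(d@[np.cos(t),np.sin(t)])
    print(5*k,"tx %.2f ty %.2f"%(tx*100,ty*100))
E
```

```text
t 9.325 q [-0.091, 0.064, 0.443, 2.084, -0.046, 1.006, 2.087] p [0.4299, -0.1743, 0.0898] r 0.464 az -22.1 F [0.77, 0.87, 0.05] g 0.263
[[-0.001, -0.99, -0.14], [0.012, -0.14, 0.99], [-1.0, -0.001, 0.012]]
5 tx -1.28 ty -0.06
10 tx -1.26 ty -0.22
15 tx -1.22 ty -0.39
20 tx -1.16 ty -0.54
25 tx -1.08 ty -0.69
30 tx -0.98 ty -0.82
35 tx -0.87 ty -0.95
40 tx -0.74 ty -1.05
45 tx -0.59 ty -1.14
50 tx -0.44 ty -1.21
55 tx -0.28 ty -1.25
60 tx -0.11 ty -1.28
65 tx 0.06 ty -1.28
70 tx 0.22 ty -1.26
75 tx 0.39 ty -1.22
80 tx 0.54 ty -1.16
85 tx 0.69 ty -1.08
90 tx 0.82 ty -0.98
95 tx 0.95 ty -0.87
100 tx 1.05 ty -0.74
```

Emit:
jog_arm(targets=[[0,0,0,0,0,0,1],[0,0,0,0,0,0,1],[0,0,-2.5,-1.3,-0.1,0,1],[0,0,-2.5,-1.3,-0.2,0,1],[0,0,-2.5,-1.2,-0.4,0,1],[0,0,-2.5,-1.2,-0.5,0,1]])

```text
time: 10.07
position: [0.4374, -0.1739, 0.1394]
tool_rot: [-1.367, 0.994, 1.19]
ft_force: [1.3, -1.7, -3.2]
grip_width: 0.229
```

```bash
python3 st.py; python3 top.py s5 side 230 180 390 300
```

```text
t 10.075 q [-0.077, -0.107, 0.452, 2.133, -0.061, 0.961, 2.117] p [0.4374, -0.1739, 0.1394] r 0.471 az -21.7 F [1.29, -1.74, -3.18] g 0.229
[[0.169, -0.976, -0.139], [0.037, -0.135, 0.99], [-0.985, -0.173, 0.013]]
```

View pics/s5.png

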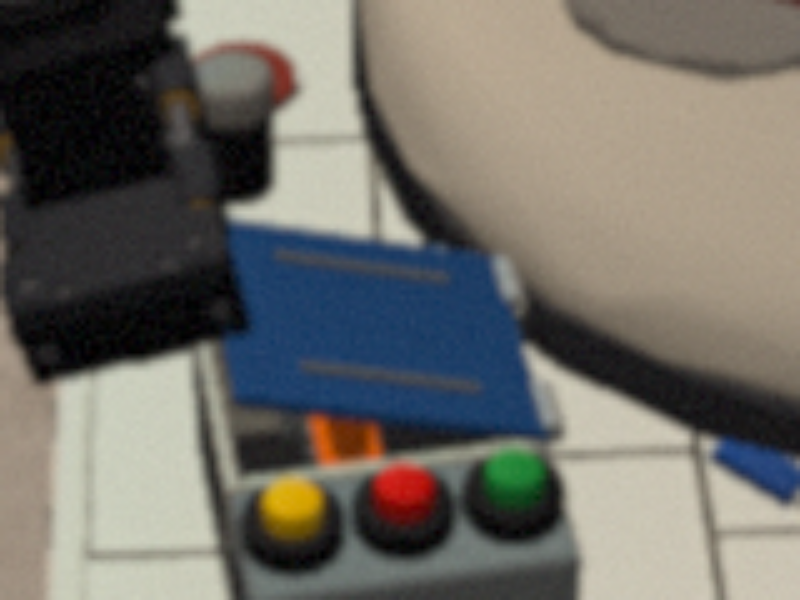

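Flap lifting at about 20°; the orange cartridge shows at (345,440). Continuing the arc.

Emit:
jog_arm(targets=[[0,0,-2.5,-1.1,-0.7,0,1],[0,0,-2.5,-1.0,-0.8,0,1],[0,0,-2.5,-0.9,-0.9,0,1],[0,0,-2.5,-0.7,-1.1,0,1],[0,0,-2.5,-0.6,-1.1,0,1]])

```text
time: 10.75
position: [0.4719, -0.1692, 0.1942]
tool_rot: [-1.437, 0.819, 1.026]
ft_force: [-0.6, -1.6, -3.4]
grip_width: 0.229
```

```bash
python3 st.py
```

```text
t 10.75 q [-0.074, -0.235, 0.464, 2.155, -0.137, 0.867, 2.177] p [0.4719, -0.1692, 0.1942] r 0.501 az -19.7 F [-0.61, -1.65, -3.44] g 0.229
[[0.378, -0.915, -0.14], [0.066, -0.124, 0.99], [-0.923, -0.384, 0.013]]
```

```bash
python3 - <<'E'
import numpy as np
r=.148;pos=lambda f:np.array([-r*np.cos(f),r*np.sin(f)])
t=22.5
for f in range(45,105,5):
    d=pos(np.radians(f+5))-pos(np.radians(f));a=np.radians(t)
    print(f+5,t,"tx %.2f ty %.2f"%(d@[np.sin(a),-np.cos(a)]*100,-(d@[np.cos(a),np.sin(a)])*100))
    t+=1.0 if f<65 else 2.5
E
```

```text
50 22.5 tx -0.44 ty -1.21
55 23.5 tx -0.31 ty -1.25
60 24.5 tx -0.18 ty -1.28
65 25.5 tx -0.05 ty -1.29
70 26.5 tx 0.09 ty -1.29
75 29.0 tx 0.26 ty -1.27
80 31.5 tx 0.42 ty -1.22
85 34.0 tx 0.58 ty -1.16
90 36.5 tx 0.72 ty -1.07
95 39.0 tx 0.86 ty -0.97
100 41.5 tx 0.97 ty -0.85
105 44.0 tx 1.08 ty -0.71
```

Emit:
jog_arm(targets=[[0,0,-1,-0.5,-1.2,0,1],[0,0,-1,-0.3,-1.3,0,1],[0,0,-1,-0.2,-1.3,0,1],[0,0,-1,0,-1.3,0,1],[0,0,-2.5,0.1,-1.3,0,1]])

```text
time: 11.38
position: [0.527, -0.1616, 0.2289]
tool_rot: [-1.467, 0.729, 0.941]
ft_force: [-0.7, -0.7, -3.5]
grip_width: 0.226
```

```bash
python3 st.py
```

```text
t 11.375 q [-0.108, -0.21, 0.473, 2.1, -0.221, 0.801, 2.206] p [0.527, -0.1616, 0.2289] r 0.551 az -17.1 F [-0.7, -0.65, -3.45] g 0.226
[[0.479, -0.867, -0.141], [0.08, -0.117, 0.99], [-0.874, -0.485, 0.013]]
```

Emit:
jog_arm(targets=[[0,0,-2.5,0.3,-1.3,0,1],[0,0,-2.5,0.4,-1.2,0,1],[0,0,-2.5,0.6,-1.2,0,1],[0,0,-2.5,0.7,-1.1,0,1],[0,0,-2.5,0.9,-1,0,1],[0,0,-2,1,-0.8,0,1],[0,0,0,0,0,0,1]])

```text
time: 12.25
position: [0.603, -0.1512, 0.234]
tool_rot: [-1.518, 0.531, 0.748]
ft_force: [-0.2, -1.4, -3.0]
grip_width: 0.225
```

```bash
python3 st.py; python3 top.py s6 side 210 120 410 270
```

```text
t 12.25 q [-0.235, -0.162, 0.605, 2.154, -0.573, 0.525, 2.514] p [0.603, -0.1512, 0.234] r 0.622 az -14.1 F [-0.25, -1.36, -2.99] g 0.225
[[0.679, -0.721, -0.14], [0.105, -0.093, 0.99], [-0.727, -0.687, 0.013]]
```

View pics/s6.png

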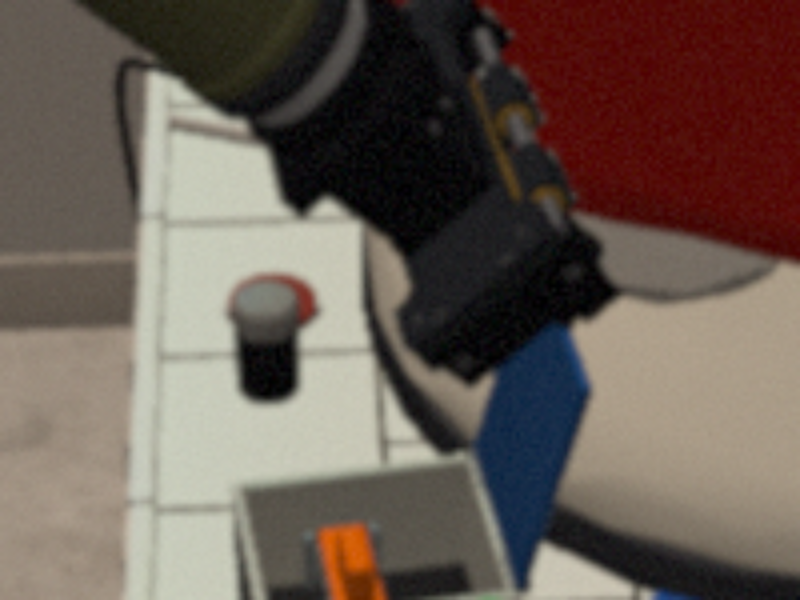

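Emit:
jog_arm(targets=[[0,0,0,0,0,0,5],[0,0,0,0,0,0,5],[0,0,0,0,0,0,5],[0,0,0,-3,0,0,5],[0,0,0,-4,0,0,5],[0,0,0,0,0,0,5]])

```text
time: 13.05
position: [0.5547, -0.1614, 0.2867]
tool_rot: [-1.517, 0.533, 0.743]
ft_force: [-0.5, 0.6, 0.4]
grip_width: 0.571
```

```bash
python3 st.py; python3 top.py s7 side 210 120 410 270
```

```text
t 13.05 q [-0.019, -0.301, 0.428, 2.154, -0.446, 0.653, 2.407] p [0.5547, -0.1614, 0.2867] r 0.578 az -16.2 F [-0.51, 0.57, 0.4] g 0.571
[[0.681, -0.72, -0.136], [0.102, -0.091, 0.991], [-0.725, -0.688, 0.012]]
```

View pics/s7.png

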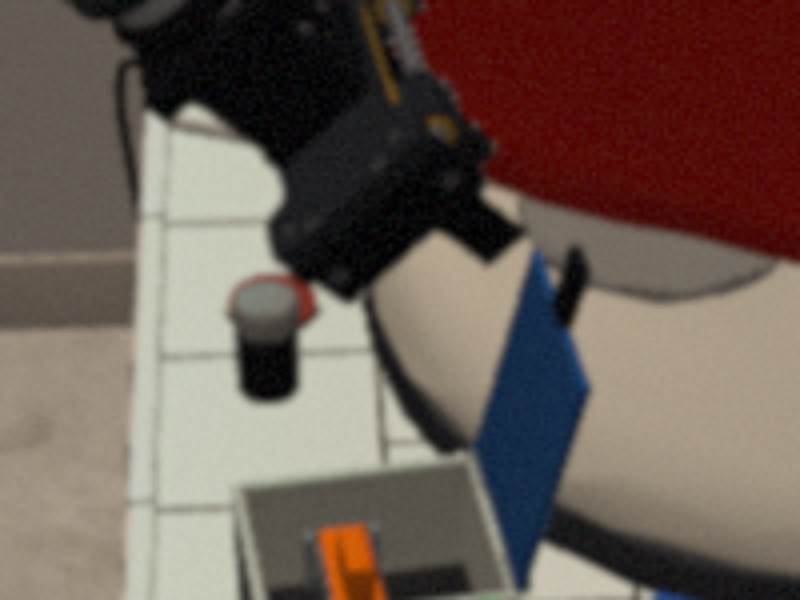

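Emit:
jog_arm(targets=[[0,0,10,0,0,0,5],[0,0,10,-0.8,1.2,0,5],[0,0,10,-0.5,1.4,0,5],[0,0,10,-0.3,1.5,0,5],[0,0,3.5,0,0,0,5],[0,0,0,0,0,0,5]])

```text
time: 13.85
position: [0.5121, -0.1632, 0.2829]
tool_rot: [-1.303, 1.13, 1.323]
ft_force: [0.7, 0.9, -0.3]
grip_width: 0.577
```

```bash
python3 st.py; python3 top.py t2 top 200 180 440 360;  python3 top.py s8 side 210 160 410 310
cat > orange.py <<'E'
from h import *
for n,c in(("t2","top"),("s8","side")):
    f=np.load(f"pics/{n}.npz");im,d=f["im"],f["d"];P=cloud(camera_info(c),d)
    hsv=cv2.cvtColor(im,cv2.COLOR_RGB2HSV);H,S,V=[hsv[...,i].astype(int) for i in range(3)]
    m=(abs(H-11)<7)&(S>150)&(V>80)&(P[...,2]<.2)&(abs(P[...,1]+.17)<.1)&(abs(P[...,0]-.5)<.1)
    v,u=np.where(m);print(c,m.sum(),u.min(),u.max(),v.min(),v.max())
    q=P[m];
    for lo,hi in((.06,.095),(.04,.06)):
        k=q[(q[:,2]>lo)&(q[:,2]<hi)]
        if len(k)>5: print(lo,len(k),np.median(k,0).round(4),cv2.minAreaRect(k[:,:2].astype(np.float32)*1000))
E
python3 orange.py
```

```text
t 13.85 q [0.032, 0.066, 0.247, 1.671, -0.028, 1.414, 1.998] p [0.5121, -0.1632, 0.2829] r 0.538 az -17.7 F [0.74, 0.88, -0.28] g 0.577
[[-0.004, -0.99, -0.144], [0.013, -0.144, 0.99], [-1.0, 0.002, 0.013]]Traceback (most recent call last):
  File "orange.py", line 6, in <module>
    v,u=np.where(m);print(c,m.sum(),u.min(),u.max(),v.min(),v.max())
                                    ~~~~~^^
    return umr_minimum(a, axis, None, out, keepdims, initial, where)
ValueError: zero-size array to reduction operation minimum which has no identity
```

View pics/t2.png

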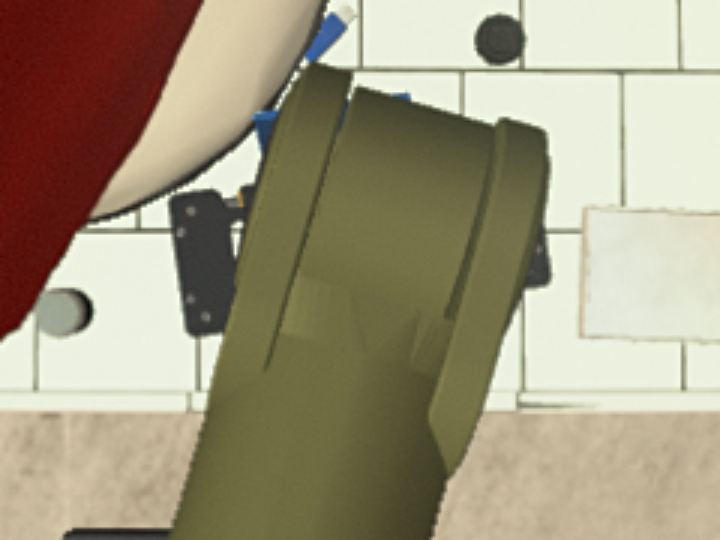

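View pics/s8.png

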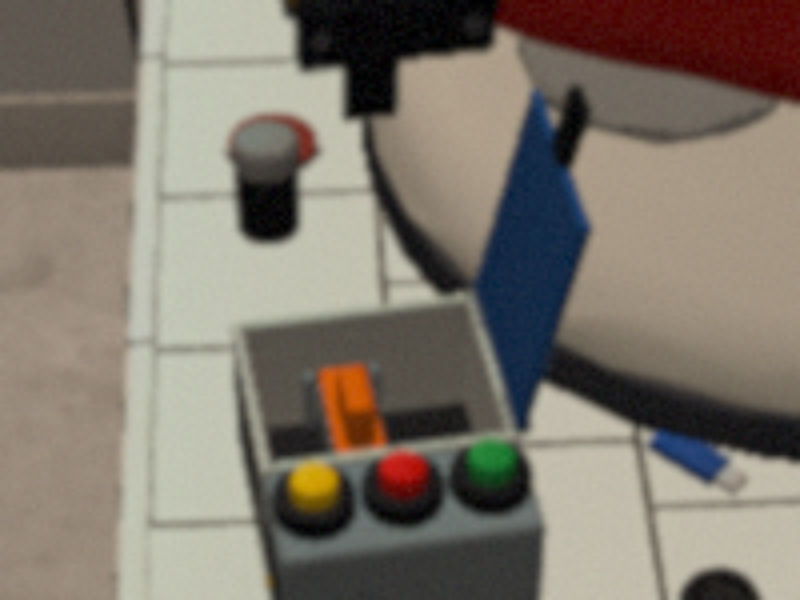

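```bash
sed -i 's/("t2","top"),//; s/for n,c in(("s8","side"))/for n,c in [("s8","side")]/' orange.py; python3 orange.py; python3 - <<'E'
from h import *
f=np.load("pics/s8.npz");d=f["d"];P=cloud(camera_info("side"),d)
# compare predicted filter block top corners to image, in crop px
ci=camera_info("side")
ux=np.array([.9898,.1426]);uy=np.array([-.1426,.9898]);o=np.array([.5159,-.1628])
for z,hx,hy in((.078,7,16),(.052,12,42)):
    for a,b in((-1,-1),(1,-1),(1,1),(-1,1)):
        q=np.r_[o+ux*(-.008+a*hx/1e3)+uy*b*hy/1e3,z];print(z,a,b,((proj(ci,q)[0]-[210,160])*4).round(0))
for a,b in((-60,-50),(60,-50),(60,50),(-60,50)):
    print('rim',((proj(ci,np.r_[o+ux*a/1e3+uy*b/1e3,.082])[0]-[210,160])*4).round(0))
E
python3 wr.py w3
```

```text
side 269 289 306 251 272
0.06 146 [ 0.5078 -0.1713  0.076 ] ((507.8692626953125, -165.44219970703125), (14.856832504272461, 33.66736602783203), 7.958035469055176)
0.04 120 [ 0.499  -0.1596  0.0521] ((505.83111572265625, -149.8674774169922), (25.1339168548584, 63.58051300048828), 9.184344291687012)
0.078 -1 -1 [345. 411.]
0.078 1 -1 [375. 407.]
0.078 1 1 [362. 360.]
0.078 -1 1 [333. 363.]
0.052 -1 -1 [345. 490.]
0.052 1 -1 [396. 483.]
0.052 1 1 [363. 360.]
0.052 -1 1 [315. 366.]
rim [260. 471.]
rim [519. 434.]
rim [473. 289.]
rim [229. 321.]
```

View pics/w3.png

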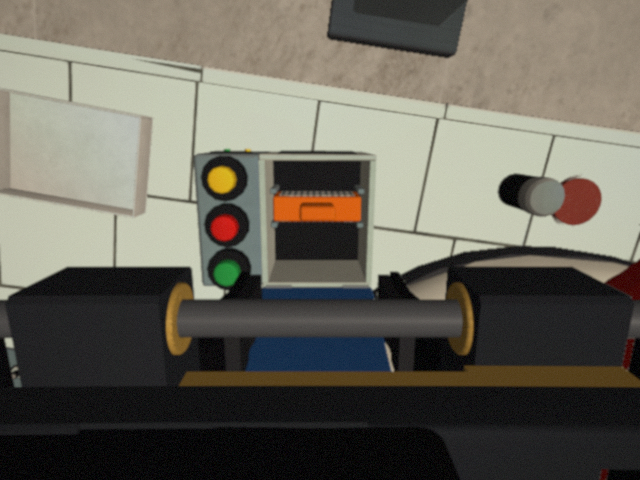

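The wrist view shows the open well with the cartridge at (317,208) and its grip block at (317,211). All three buttons are up.

```bash
python3 - <<'E'
from h import *
f=np.load("pics/w3.npz");im,d,T=f["im"],f["d"],f["T"];ci=camera_info("wrist");P=cloud(ci,d,T)
hsv=cv2.cvtColor(im,cv2.COLOR_RGB2HSV);H,S,V=[hsv[...,i].astype(int) for i in range(3)]
m=(abs(H-11)<7)&(S>150)&(V>80)&(P[...,2]<.2)&(d>0)&(np.arange(480)[:,None]<260)
q=P[m]
for lo,hi in((.07,.09),(.045,.06)):
    k=q[(q[:,2]>lo)&(q[:,2]<hi)];print(len(k),np.median(k,0).round(4),cv2.minAreaRect(k[:,:2].astype(np.float32)*1000))
for n,a in dict(red=(H<6)|(H>174),yellow=abs(H-25)<6,green=abs(H-60)<15).items():
    mm=a&(S>150)&(d>0)&(P[...,2]>.098)&(P[...,2]<.115)&(P[...,0]<.6);k=P[mm];print(n,len(k),np.median(k,0).round(4),cv2.minEnclosingCircle(k[:,:2].astype(np.float32)*1000))
E
```

```text
556 [ 0.5077 -0.1653  0.078 ] ((508.0690612792969, -164.80776977539062), (13.80072021484375, 31.343276977539062), 7.651974678039551)
1528 [ 0.5064 -0.1665  0.0524] ((509.25714111328125, -164.83892822265625), (25.561038970947266, 84.1252670288086), 7.90110445022583)
red 533 [ 0.5261 -0.2404  0.1042] ((526.8875122070312, -240.9547882080078), 10.82982349395752)
yellow 588 [ 0.4868 -0.2458  0.1043] ((487.299072265625, -246.95367431640625), 11.270904541015625)
green 489 [ 0.5648 -0.2352  0.1042] ((566.018310546875, -235.50112915039062), 10.786192893981934)
```

Emit:
jog_arm(targets=[[0,0.7,0,4,0.4,-0.1,4.8],[0,0,0,5,0,0,4.8],[0,0,0,5,0,0,4.8],[0,0,0,2.5,0,0,4.8],[0,0,0,0,0,0,4.8],[0,0,0,0,0,0,4.8]])

```text
time: 14.75
position: [0.5074, -0.1664, 0.1205]
tool_rot: [-1.312, 1.139, 1.311]
ft_force: [0.6, 0.0, -0.8]
grip_width: 0.549
```

```bash
python3 st.py; python3 top.py s9 side 210 160 410 310
```

```text
t 14.75 q [0.045, 0.17, 0.243, 1.895, -0.047, 1.081, 2.018] p [0.5074, -0.1664, 0.1205] r 0.534 az -18.2 F [0.58, 0.02, -0.81] g 0.549
[[0.001, -0.99, -0.14], [0.0, -0.14, 0.99], [-1.0, -0.001, 0.0]]
```

View pics/s9.png

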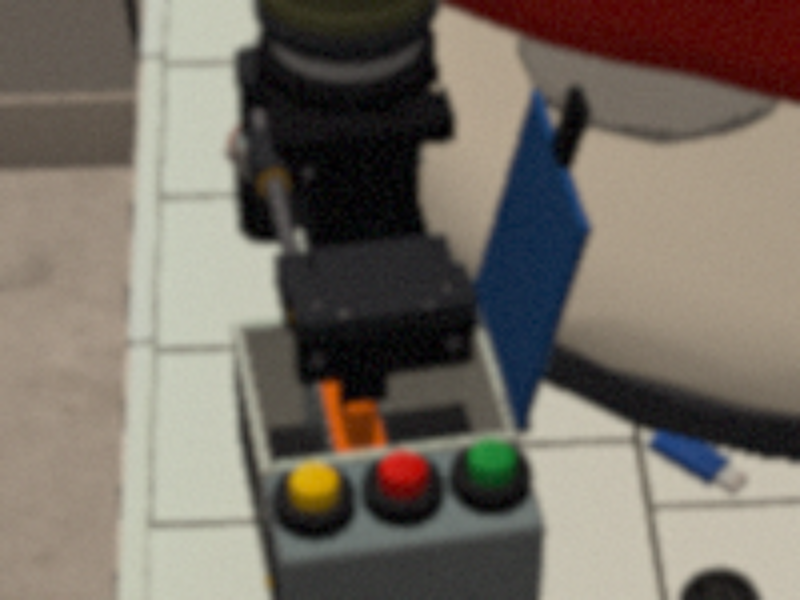

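Emit:
jog_arm(targets=[[0,0,0,2,0,0.2,4.8],[0,0,0,1.7,0,0,4.8],[0,0,0,1,0,0,4.8],[0,0,0,0,0,0,4.8]])

```text
time: 15.3
position: [0.5067, -0.1642, 0.072]
tool_rot: [-1.311, 1.14, 1.313]
ft_force: [0.8, -0.2, -0.1]
grip_width: 0.55
```

Emit:
jog_arm(targets=[[0,0,0,0,0,0,2.5],[0,0,0,0,0,0,2.5],[0,0,0,0,0,0,2.5],[0,0,0,0,0,0,2.5],[0,0,0,0,0,0,2.5]], squeeze=20)

```text
time: 15.92
position: [0.5064, -0.1641, 0.0719]
tool_rot: [-1.311, 1.14, 1.313]
ft_force: [-0.4, -0.1, -0.8]
grip_width: 0.362
```

```bash
python3 st.py
```

```text
t 15.925 q [0.049, 0.226, 0.238, 1.939, -0.064, 0.985, 2.028] p [0.5064, -0.1641, 0.0719] r 0.532 az -18.0 F [-0.39, -0.15, -0.84] g 0.362
[[-0.001, -0.99, -0.14], [0.0, -0.14, 0.99], [-1.0, 0.001, 0.001]]
```

Emit:
jog_arm(targets=[[0,0,0,-1,0,0,2.5],[0,0,0,-1.5,0,0,2.5],[0,0,0,-1.5,0,0,2.5],[0,0,0,-2,0,0,2.5],[0,0,0,-2,0,0,2.5],[0,0,0,-2,0,0,2.5],[0,0,0,-2,0,0,2.5],[0,0,0,-2,0,0,2.5],[0,0,0,0,0,0,2.5],[0,0,0,0,0,0,2.5]])

```text
time: 17.18
position: [0.5062, -0.164, 0.2115]
tool_rot: [-1.31, 1.14, 1.314]
ft_force: [-0.4, -0.0, -1.2]
grip_width: 0.362
```

```bash
python3 st.py; python3 top.py s10 side 210 120 410 270
```

```text
t 17.175 q [0.034, 0.087, 0.244, 1.792, -0.022, 1.267, 1.995] p [0.5062, -0.164, 0.2115] r 0.532 az -17.9 F [-0.44, -0.0, -1.18] g 0.362
[[-0.002, -0.99, -0.14], [0.001, -0.14, 0.99], [-1.0, 0.002, 0.001]]
```

View pics/s10.png

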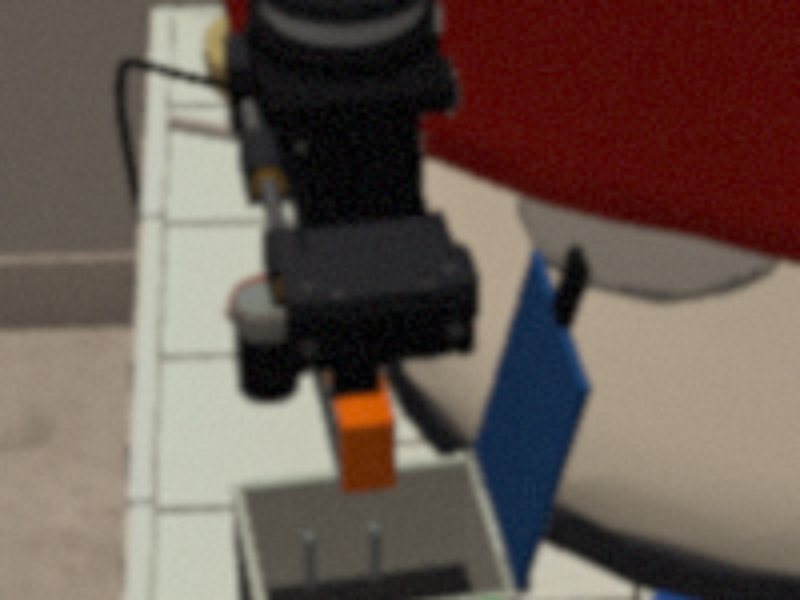

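Emit:
jog_arm(targets=[[0,0,0,0,0.3,-1.5,2.5],[0,0,0,0,0.6,-3,2.5],[0,0,0,0,0.6,-3,2.5],[0,0,0,0,0.6,-3,2.5],[0,0,0,0,0.6,-3,2.5],[0,0,0,0,0.6,-3,2.5],[0,0,0,0,0.6,-3,2.5],[0,0,0,0,0.6,-3,2.5],[0,0,0,0,0.3,-1.7,2.5],[0,0,0,0,0,0,2.5]])

```text
time: 18.48
position: [0.4918, -0.412, 0.2111]
tool_rot: [-1.308, 1.143, 1.313]
ft_force: [1.1, 0.4, -2.0]
grip_width: 0.364
```

Emit:
jog_arm(targets=[[0,0,0,0,0,0,2.5],[0,0,0,0,0,0,2.5]])

```text
time: 18.73
position: [0.4937, -0.4089, 0.2117]
tool_rot: [-1.312, 1.138, 1.315]
ft_force: [0.6, 0.2, -1.8]
grip_width: 0.366
```

```bash
python3 st.py; python3 top.py s11 side; python3 wr.py w4;python3 top.py t3 top; python3 - <<'E'
from h import *
f=np.load("pics/s11.npz");im,d=f["im"],f["d"];P=cloud(camera_info("side"),d)
hsv=cv2.cvtColor(im,cv2.COLOR_RGB2HSV);H,S,V=[hsv[...,i].astype(int) for i in range(3)]
m=(abs(H-11)<7)&(S>150)&(V>80)&(d>0)&(abs(P[...,1]+.4)<.1)&(P[...,2]>.1)
q=P[m];print(len(q),q.min(0),q.max(0),np.median(q,0))
m=(P[...,2]>.015)&(P[...,2]<.045)&(P[...,0]>.42)&(P[...,0]<.57)&(P[...,1]<-.3)&(P[...,1]>-.5)&(d>0);q=P[m]
print(cv2.minAreaRect(q[:,:2].astype(np.float32)*1000))
E
```

```text
t 18.725 q [0.328, 0.329, 0.407, 1.529, -0.133, 1.312, 2.463] p [0.4937, -0.4089, 0.2117] r 0.641 az -39.6 F [0.57, 0.21, -1.84] g 0.366
[[-0.001, -0.99, -0.142], [0.002, -0.142, 0.99], [-1.0, 0.001, 0.002]]
340 [ 0.45695116 -0.49651239  0.15444268] [ 0.51842096 -0.34482045  0.61226972] [ 0.49943303 -0.4496228   0.18227013]
((493.0212707519531, -412.60321044921875), (143.76150512695312, 99.84540557861328), 87.6225357055664)
```

View pics/s11.png

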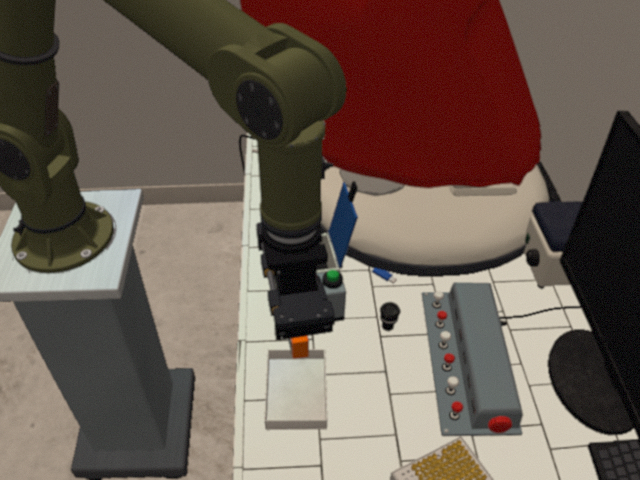

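View pics/w4.png

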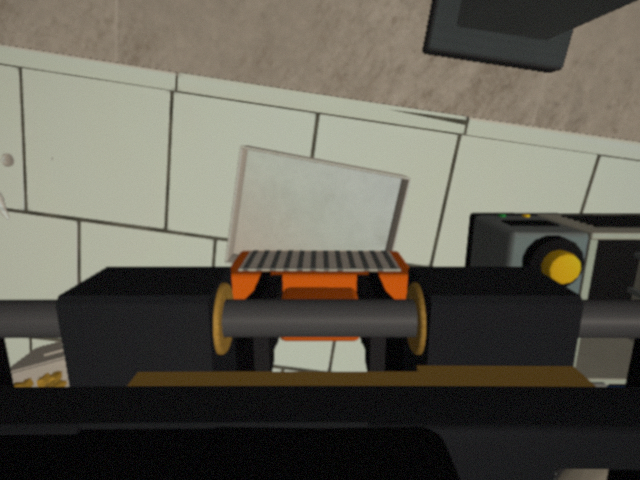

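Emit:
jog_arm(targets=[[0,0,0,0,0,0,2.5],[0,0,0,0,0,0,2.5],[0,0,0,0,0,0,2.5],[0,0,0,0,0,0,2.5]])

```text
time: 19.38
position: [0.4929, -0.4105, 0.2117]
tool_rot: [-1.311, 1.14, 1.314]
ft_force: [-0.6, -0.3, -1.2]
grip_width: 0.368
```

```bash
python3 st.py; python3 - <<'E'
from bench import *
print(abs(get_state()["qd"]).max()); close_job()
E
```

```text
t 19.375 q [0.329, 0.33, 0.408, 1.528, -0.133, 1.312, 2.463] p [0.4929, -0.4105, 0.2117] r 0.641 az -39.8 F [-0.65, -0.34, -1.17] g 0.368
[[-0.002, -0.99, -0.14], [0.001, -0.14, 0.99], [-1.0, 0.001, 0.001]]
0.0021514836408428007
the job is handed in; nothing more can be done
```

The job is handed in at about 19.4 s, with the cartridge held upright and still over the white tray. No verdict is reported, so the results below are from my own measurements.

**Buttons:** I pressed red to its stop (about 18 N), let it up, then pressed yellow to its stop (about 17 N). Green was never touched. All three caps stood at their normal height afterwards.

**Flap:** I pinched the tab and swung the flap to about 1.75 rad. It was still standing open in the last side picture.

**Cartridge:** I drew it straight up by its grip block.
- **Hold:** the jaws read about 32 mm, which matches the block, with a 20 N grip.
- **Position:** the grip point was about 2 mm horizontally from the measured tray centre.
- **Height:** the cartridge centre was about 0.185 m above the bench by calculation, so its underside was about 0.12 m above the tray rim.
- **Stillness:** the tool was vertical, and joint speeds were about 0.002 rad/s.

**Other things on the bench:** the tray measured within about 1.5 mm of its starting place. I did not re-measure the lens case, petri dish or eyepiece. The arm stayed clear of them and they looked undisturbed in the pictures.

**One thing that disagreed:** just after I let go of the tab, joint 2 read -0.301 against its -0.300 limit. I moved it back at once, and I cannot tell whether that counts as passing its range.

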